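File a worktop sample in the lever-arch sample file

ROBOT

A 6-joint arm with a two-finger parallel gripper is mounted at the origin on the work surface. World frame = base frame: x ahead of the robot, y to its left, z up, the work surface at z = 0. Lengths are in m, angles in rad, forces in N, time in s.
With the tool pointing down it reaches from about 0.35 to 0.775 m from the base axis. Payload 5.5 kg.
Tool frame: the origin (TCP) lies at the very end of the fingers, on their centre line; the grasp point (between the pads) lies 19 mm behind it; z points along the fingers, y is the line along which they close (so a half turn about z gives the same grasp; the last joint's range is limited). The gripper opens to 85 mm and grips with 20 to 120 N. Pads are 22 mm wide; open, the fingers measure 114 mm over their backs; the gripper's body (76 mm by 85 mm) begins 54 mm behind the grasp point. The pads swing forward as they close: fully open they stand 13 mm farther back than shut.
Start: joints at [1.112, 0.313, 0.046, 1.304, 0, 1.431], TCP at [0.18, 0.546, 0.231] pointing down, gripper open.
Joint ranges: [-2.76, 2.76], [-0.86, 1.69], [-1.03, 1.26], [-2.2, 2.34], [-1.47, 1.5], [-3.14, 3.14]. Speed limits (rad/s): [2.57, 2.57, 3.14, 3.14, 3.14, 3.14].

INTERFACE

Orientations are given as a unit quaternion [w, x, y, z].
In Python, from workcell import env gives the robot as it stands. The module is installed in compiled form; this text tells all that it offers.
- The arm moves only by the tool jog_arm, never from a script. Its argument "rows" is a list of rows, each a list of 6 numbers: the shift along the world's x, y, z in units of 40 mm (1.0 is 40 mm), then the turn, a rotation vector about the world's x, y, z in units of 6 degrees (1.0 is 6 degrees). In form: [[x, y, z, wx, wy, wz], ...]. A call has 1 to 12 rows; each row is the pose to reach, as a shift and turn from the pose commanded when the call began; what a row does not reach only later rows make up. A row lasts 1/12 s, in which the tool goes at most 41.7 mm and 7.16 degrees, less where a joint would pass 70% of its speed; a pose out of reach is approached as far as the arm can. A call with a gripper value outside its range is refused whole. "jaw" is the gripper command: -1 is fully open, 1 is shut, values between are in proportion, set as the call begins (left out, the last holds). The fingers move at their own pace and stop on an object; "force" is the grip in N (left out, the last holds). Time passes only in rows, so rows that repeat a pose let the fingers close. It gives the time, the measured TCP pose, the force, the opening and the grip force at its end, in the units of the state.
- env.get_state(): the state, without advancing time (a new reading comes with each control period).
- env.read_camera(name): name is "scene" or "top" or "wrist"; returns a dict with "pixels" (384x512x3 uint8, red, green, blue), "mtx" (3x3 intrinsics, pixels), "k1" (the pictures are not rectified: a ray, as slopes to the right and down, at radius r is drawn at 1 + k1 r^2 times it, then the intrinsics apply), "cam_to_world" (4x4, takes a point from camera to world coordinates). Camera axes: x right, y up, looking along -z (the intrinsics and any distortion apply to the point x, -y, -z); pixel columns grow to the right and rows downward; lengths in m; the calibration is good to about 2 mm. A picture is of the moment at which its call begins. There is no depth.
- env.hand_in(): hands the job in; it is judged then, once.
The state is a dict: "clock": time; "joint_pos": joint angles; "qvel": joint speeds; "tau": joint torques, N m; "tcp_pos": TCP position; "orientation": TCP orientation; "wrist_force": force on the tool from outside, world axes, zero at the start; "ft_torque": the same for the moment, N m; "finger_gap": finger opening in m; "grip_force": force on a finger pad.
Only numpy, scipy, OpenCV 4.12 (cv2) and the standard library are available. Lean on these libraries where they do the work, as an engineer would, in place of code of your own. Each camera call takes 0.05 s, during which the arm holds its last target. There are 200 camera calls.

TASK

The lever-arch sample file lies open on its sloping lectern with its rings shut. Lift the lever right up so that the rings spring open, take the loose sample slab that has four drilled holes (the plain slab without holes stays where it is), and lower it, without letting it drop, over the four posts until it lies flat on the slabs already filed; then press the lever fully down so that the rings are shut again. Leave the crockery, carafe, brush, filter and plastic box as they stand.

Things in the scene. Friction and masses are not known exactly. Their poses are not given: they have to be found in the camera images.
- file: Open lever-arch file: grey cover 205 x 220 x 4 mm on a low wooden lectern sloping 25 degrees, low edge to the robot, yaw up to 0.25 rad. Origin: on the cover's upper face, midway along the row of posts. x up the slope, away from the robot; y along the row of posts; z square to the cover, 25 degrees off vertical, leaning to the robot. Cover from x = -92 to 113, y = -110 to 110 mm.
- post_row (a point): Point midway between the tips of the two inner posts: x = 0, y = 0, z = 58 mm in the file's frame, same axes. Four fixed steel posts, 4.5 mm thick, stand square to the cover at y = -56, -35, 35, 56 mm, x = 0; their last 10 mm taper to 1.6 mm.
- seat (a point): Where the underside centre of the newly filed slab comes to lie (play about 2 mm): x = -18, y = 0, z = 25 mm in the file's frame, same axes. The two slabs already filed are fixed below it, same outline: x = -48 to 12, y = -70 to 70, z = 1 to 25 mm.
- lever (a joint): Lever angle. Pivot along the file's y at x = 42, z = 26 mm. 0 = down, rings shut: the lever lies up the slope, dipping 0.09 rad to the cover. It grows as the lever is lifted, swinging towards the robot; 1.4 = right up, rings open, lever 1.31 rad from the cover. Over-centre spring: below about 0.5 it snaps down shut, above it springs up by itself. Moving it takes about 4 N at the tip.
- lever_tip (a point): Centre of the black thumb piece at the lever's end, 58 mm from the pivot: 22 mm along the lever, 18 mm wide along the file's y, 8 mm thick. With the lever down it is 21 mm over the cover, 17 mm free below it. The steel strip from pivot to thumb piece is 14 mm wide, 3 mm thick; the bracket at the pivot reaches z = 31 mm, y = -12 to 12 mm; a small spring strut lies under the strip near it.
- rings (a joint): Angle of the four wire ring arches (4.4 mm wire), driven by the lever: about 0 shut, 0.7 wide open. They hinge along the file's y at x = 42, z = 8 mm, at the posts' y. Shut, they arch up to z = 69 mm and meet the post tips; open, their free ends stand at about x = 41, z = 72 mm and they rise to z = 76 mm at x = 52 mm, clear of the slab's way.
- slab: The sample slab to file, loose on the worktop at the left or right of the lectern: grey stone-like plate 60 (x) x 140 (y) x 12 (z) mm, about 170 g, with four 9 mm through holes at x = +18 mm, y = -56, -35, +35, +56 mm, i.e. 12 mm from its +x long edge. Origin: centre of the underside, z up. It starts with the holed edge away from the robot, yaw up to 0.4 rad.
- blank: The plain sample slab of the same size and stone without holes, loose on the other side of the lectern; origin as the slab's. It is not to be moved.
- saucer: White saucer, 144 mm across, 18 mm high, to the right of or behind the lectern. Origin: centre of the underside.
- teacup: White teacup standing on the saucer, 82 mm across the rim, 58 mm high, with a handle. Origin: centre of its foot.
- carafe: Small empty glass carafe, upright, 100 mm across, 165 mm high, behind and left of the lectern. Origin: centre of the underside.
- filter: Grey dishwasher mesh filter, upright cylinder 70 mm across on a 92 mm flange, 110 mm high, far left. Origin: centre of the underside.
- flip_box: Closed white flip-top plastic box, 89 x 124 x 62 mm, far right. Origin: centre of the underside.
- brush: Red bottle brush lying behind the lectern along its back, 286 mm long, head 43 mm thick. Origin: under it, near the middle of its length.
Things that resemble listed ones, but are neither listed nor needed, are in the scene too. Leave any green or purple look-alike of the slab alone.

How it is judged:
On the way, in this order (a step that is already met when the one before it is completed fails the run):
1. the lever is right up and the rings are open (value of joint lever above 1.2 rad and value of joint rings above 0.5 rad), for 0.2 s.
2. the drilled slab lies flat on the filed slabs with all four posts through its holes, rings still open (x of slab in the frame of file between -0.023 and -0.013 m and y of slab in the frame of file between -0.005 and 0.005 m and z of slab in the frame of file between 0.02 and 0.029 m and angle between the z axis of slab and the z axis of file, either way round below 0.08 rad and value of joint lever above 1 rad), for 0.2 s.
3. the lever is pressed down and the rings are shut (value of joint lever below 0.08 rad and value of joint rings below 0.05 rad), for 0.2 s.
At the end, for the whole second after the job is handed in: Lever down (under 0.08 rad), rings shut (under 0.05 rad); the drilled slab at rest on the filed slabs, posts through its holes (centre within 5 mm, underside 20 to 29 mm over the cover, parallel within 0.08 rad); bystanders within 20 mm (brush 30 mm) of their start (all of step 3 and x of slab in the frame of file between -0.023 and -0.013 m and y of slab in the frame of file between -0.005 and 0.005 m and z of slab in the frame of file between 0.02 and 0.029 m and angle between the z axis of slab and the z axis of file, either way round below 0.08 rad and linear speed of slab below 0.02 m/s and distance of each of blank, saucer, teacup, carafe, filter, flip_box from where it was at the start of the episode below 0.02 m and distance of brush from where it was at the start of the episode below 0.03 m); the robot touches nothing.
It fails at once if the slab is let go while still more than 12 mm above its place on the posts (z of slab in the frame of file between 0.037 and 0.11 m and x of slab in the frame of file between -0.04 and 0.004 m and y of slab in the frame of file between -0.02 and 0.02 m and contact force between slab and the fingers below 0.05 N).
It fails at once if the teacup or the carafe is knocked over (angle between any of teacup, carafe's own z axis and vertical above 0.5 rad).
It also fails if it takes over 69 s, if anything falls off the work surface, if the arm or the gripper's body presses on something with over 40 N, if the wrist force passes 120 N, or if a joint passes its speed limit or range.

## Working session

There is one attempt and no reset: what is moved stays moved. The work goes in short steps, Python scripts to look and compute and a tool call to move; the robot and the scene stay as the last step left them, time stands still between calls to the robot, and variables do not carry over. Pictures are saved under pics/ and viewed, at most 10 in all, crops included, and the job is handed in when it is done.

Besides the shell and the picture viewer there is one more tool, called after ">>>" by a JSON object that holds its "name" and its "arguments". jog_arm: Moves the arm, as the interface text tells. Its arguments: {"type":"object","properties":{"rows":{"type":"array","items":{"type":"array","items":{"type":"number"}}},"jaw":{"type":"number"},"force":{"type":"number"}},"required":["rows"]}

```bash
mkdir -p pics; cat > h.py <<'E'
import numpy as np, cv2
from workcell import env
def shot(n):
    return env.read_camera(n)
def ray(c,px):
    px=np.atleast_2d(np.array(px,float))
    m=np.array(c['mtx']); T=np.array(c['cam_to_world'])
    s=np.c_[(px[:,0]-m[0,2])/m[0,0],(px[:,1]-m[1,2])/m[1,1]]
    u=s.copy()
    for _ in range(30): u=s/(1+c['k1']*(u**2).sum(1,keepdims=True))
    d=np.c_[u[:,0],-u[:,1],-np.ones(len(u))]@T[:3,:3].T
    return T[:3,3],d/np.linalg.norm(d,axis=1,keepdims=True)
def onz(c,px,z):
    o,d=ray(c,px); return o+d*((z-o[2])/d[:,2])[:,None]
def proj(c,P):
    P=np.atleast_2d(P);T=np.array(c['cam_to_world']);m=np.array(c['mtx'])
    q=(P-T[:3,3])@T[:3,:3]; s=np.c_[q[:,0],-q[:,1]]/-q[:,2:]
    s=s*(1+c['k1']*(s**2).sum(1,keepdims=True)); return s*[m[0,0],m[1,1]]+[m[0,2],m[1,2]]
def tri(c1,p1,c2,p2):
    o1,d1=ray(c1,p1);o2,d2=ray(c2,p2);d1=d1[0];d2=d2[0]
    t=np.linalg.lstsq(np.c_[d1,-d2],o2-o1,rcond=None)[0]
    a=o1+t[0]*d1;b=o2+t[1]*d2; return (a+b)/2,np.linalg.norm(a-b)
def save(n,im): cv2.imwrite(n,cv2.cvtColor(im,cv2.COLOR_RGB2BGR))
E
python3 - <<'E'
from h import *
import pickle
a=shot('top');b=shot('scene');pickle.dump((a,b),open('ab.pkl','wb'))
print(env.get_state())
for c in (a,b): print(np.round(c['cam_to_world'],3).tolist(),c['k1'],np.round(c['mtx'],1).tolist())
save('pics/1.png',cv2.resize(a['pixels'],(800,600)));save('pics/2.png',cv2.resize(b['pixels'],(800,600)))
E
```

```text
{'clock': 0.1, 'joint_pos': array([ 1.11240212e+00,  3.13942133e-01,  4.50872812e-02,  1.30361562e+00,
       -4.64570967e-05,  1.43122482e+00]), 'qvel': array([ 0.00271687, -0.00189621,  0.00095316,  0.00097266,  0.00042781,
        0.00148053]), 'tau': array([ 2.73547972e-03, -4.81722271e+01,  2.99246013e+01,  1.26874266e-02,
       -1.33009426e-04,  1.13698917e-05]), 'tcp_pos': array([0.18003158, 0.54559822, 0.23048631]), 'orientation': array([-2.24360706e-04,  1.58736975e-01,  9.87320552e-01, -8.06780433e-04]), 'wrist_force': array([-0.19803393, -0.72880648,  0.32055119]), 'ft_torque': array([-0.04864069,  0.02094786,  0.05561463]), 'grip_force': 0.0, 'finger_gap': 0.08524888213596903}
[[0.026, 0.998, -0.051, 0.457], [-0.999, 0.027, 0.018, 0.014], [0.019, 0.051, 0.999, 1.469], [0.0, 0.0, 0.0, 1.0]] 0.041844932484434695 [[380.5, 0.0, 261.6], [0.0, 380.5, 193.6], [0.0, 0.0, 1.0]]
[[0.449, -0.581, 0.679, 1.338], [0.893, 0.305, -0.33, -0.382], [-0.016, 0.755, 0.656, 0.89], [0.0, 0.0, 0.0, 1.0]] -0.09817308326189039 [[400.8, 0.0, 255.9], [0.0, 400.8, 193.7], [0.0, 0.0, 1.0]]
```

View pics/1.png

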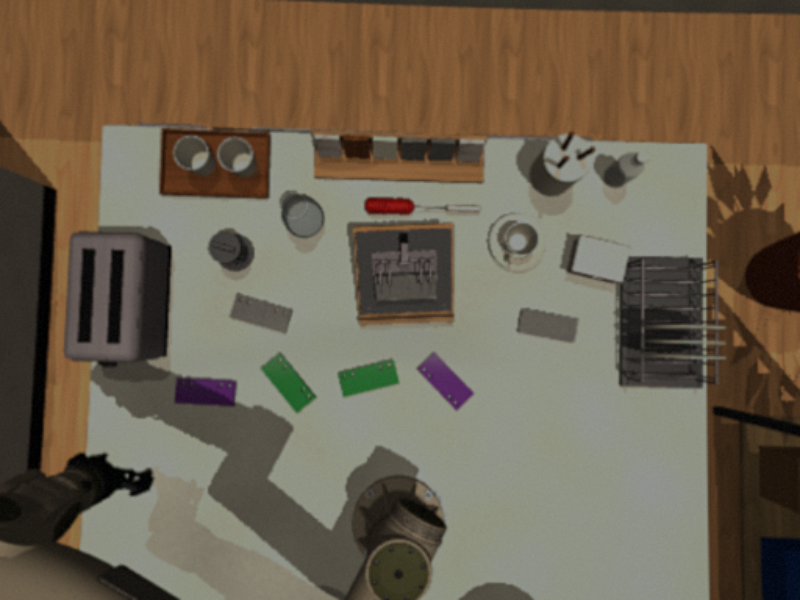

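View pics/2.png

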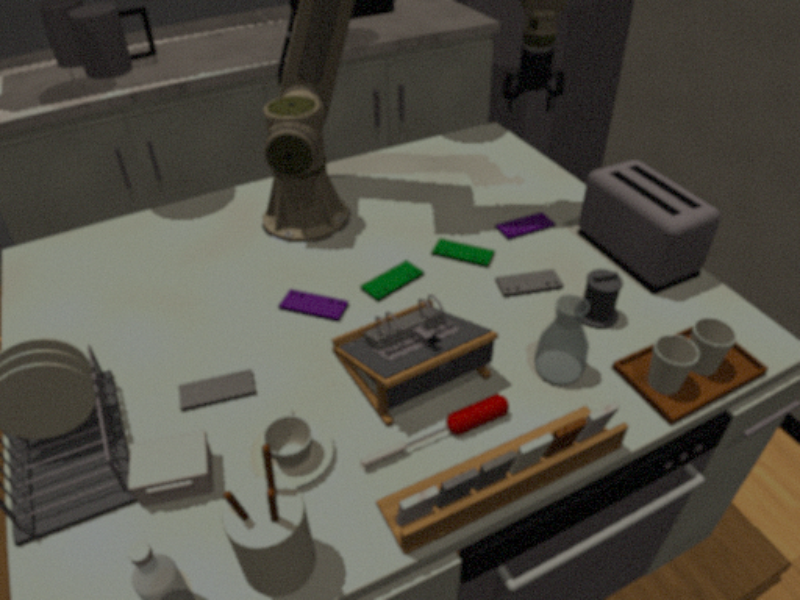

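Top view: candidates for the slab are the grey plate left (262,312), the grey plate right (548,324), green (288,382) and (368,378), purple (206,390) and (445,380). The left grey one seems to show holes along its far edge; I'll check with a close crop, together with the file.

```bash
python3 - <<'E'
from h import *
import pickle
a,b=pickle.load(open('ab.pkl','rb'))
p=a['pixels'];q=b['pixels']
def g(im,x0,y0,w,h): 
    z=cv2.resize(im[y0:y0+h,x0:x0+w],(400,300),interpolation=cv2.INTER_CUBIC); return np.clip(z*1.6,0,255).astype(np.uint8)
# crops in 512x384 px
out=np.vstack([np.hstack([g(p,140,182,56,42),g(p,322,187,56,42)]),np.hstack([g(p,218,138,84,63+7-7),g(q,205,180,128,96)])])
save('pics/3.png',out)
hsv=cv2.cvtColor(p,cv2.COLOR_RGB2HSV)
for (x,y) in [(167,200),(350,207),(258,195),(230,160),(150,215),(340,190)]: print((x,y),p[y,x],hsv[y,x])
for n,(x,y) in {'L':(167,200),'R':(350,207)}.items():
    pt=np.median(p[y-3:y+4,x-3:x+4].reshape(-1,3),0)
    r=cv2.cvtColor(p,cv2.COLOR_RGB2GRAY); m=np.zeros_like(r); m[y-25:y+26,x-28:x+29]=(r[y-25:y+26,x-28:x+29]<(pt.mean()+r[y-22,x]*1.0)/2)*255
    k,l,st,ce=cv2.connectedComponentsWithStats(m); i=l[y,x]
    cn=cv2.findContours((l==i).astype(np.uint8),0,1)[0][0]; rect=cv2.minAreaRect(cn); bx=cv2.boxPoints(rect)
    print(n,rect,st[i]); print(np.round(onz(a,bx,0.012),4),np.round(onz(a,[rect[0]],0.012),4))
E
```

```text
(167, 200) [87 84 76] [22 32 87]
(350, 207) [96 91 81] [20 40 96]
(258, 195) [58 56 52] [20 26 58]
(230, 160) [56 55 51] [24 23 56]
(150, 215) [144 147 128] [ 35  33 147]
(340, 190) [144 148 134] [ 39  24 148]
L ((166.94412231445312, 199.9011688232422), (37.844844818115234, 16.86156463623047), 15.52410888671875) [147 187  40  26 623]
[[0.4841 0.4243 0.012 ]
 [0.5463 0.4099 0.012 ]
 [0.5114 0.2709 0.012 ]
 [0.4491 0.2857 0.012 ]] [[0.4977 0.3478 0.012 ]]
R ((349.59613037109375, 207.5192413330078), (38.24264144897461, 16.4737548828125), 11.309932708740234) [330 197  40  22 624]
[[ 0.4683 -0.2725  0.012 ]
 [ 0.5306 -0.2839  0.012 ]
 [ 0.5056 -0.4282  0.012 ]
 [ 0.4434 -0.4165  0.012 ]] [[ 0.4869 -0.3503  0.012 ]]
```

View pics/3.png

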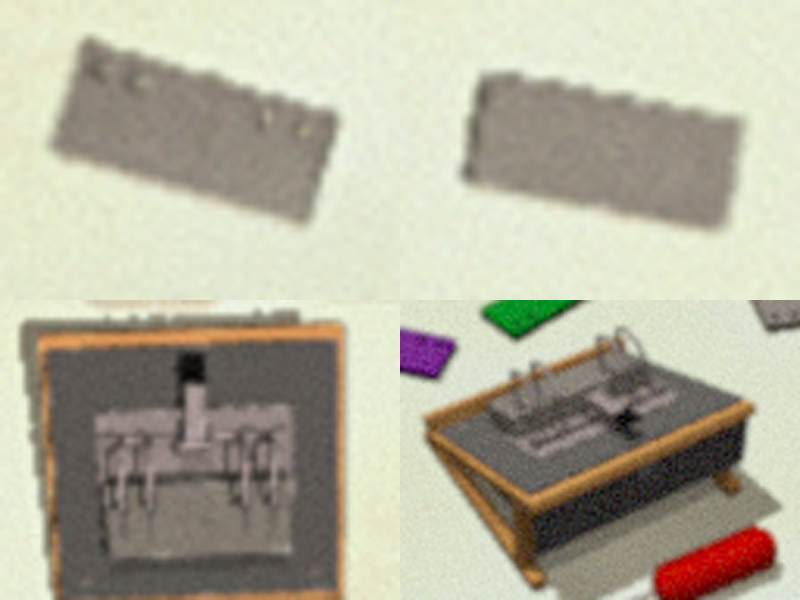

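The crop shows that the left plate (512-px 167,200) has four bright/dark holes along its far edge, and the right one (350,207) is plain, so the left is the slab. The file with its lever (black thumb piece at about (258,152)) is clear. Now the file's pose from the cover's corners in both views.

```bash
cat >> h.py <<'E'
def Rfile(psi):
    from scipy.spatial.transform import Rotation as R
    return (R.from_euler('z',psi)*R.from_euler('y',-np.radians(25))).as_matrix()
E
python3 - <<'E'
from h import *
import pickle
from scipy.optimize import least_squares
a,b=pickle.load(open('ab.pkl','rb'))
res={}
for n,c,seed,box in (('top',a,(232,165),(215,130,305,215)),('scene',b,(250,232),(205,185,325,270))):
    p=c['pixels'];hsv=cv2.cvtColor(cv2.GaussianBlur(p,(3,3),0),cv2.COLOR_RGB2HSV)
    s=hsv[...,1];v=hsv[...,2]; m=((s<75)&(v<95)).astype(np.uint8)
    k=np.zeros_like(m);x0,y0,x1,y1=box;k[y0:y1,x0:x1]=1;m*=k
    nl,l,st,ce=cv2.connectedComponentsWithStats(m,connectivity=4);
    i=l[seed[1],seed[0]];print(n,i,st[i])
    cn=cv2.findContours((l==i).astype(np.uint8),0,1)[0][0];h=cv2.convexHull(cn)
    q=cv2.approxPolyN(h,4,ensure_convex=True)[0] if hasattr(cv2,'approxPolyN') else h
    blk=((v<34)&(s<120)).astype(np.uint8)*k
    n2,l2,s2,c2=cv2.connectedComponentsWithStats(blk);
    print(q.tolist()); print([(s2[j].tolist(),c2[j].round(1).tolist()) for j in range(1,n2) if s2[j][4]>5])
    im=p.copy();cv2.polylines(im,[q.reshape(-1,1,2).astype(int)],True,(0,255,0),1);res[n]=im[y0:y1,x0:x1]
out=np.hstack([cv2.resize(r,(400,400)) for r in res.values()]);save('pics/4.png',np.clip(out*1.5,0,255).astype(np.uint8))
E
```

```text
top 5 [ 228  147   61   54 2954]
[[288, 198], [231, 200], [228, 149], [287, 146]]
[([255, 149, 6, 6, 31], [257.7, 151.7])]
scene 17 [ 219  192   95   49 2124]
[[313, 211], [246, 241], [218, 222], [268, 189]]
[([273, 215, 8, 9, 39], [276.6, 219.0]), ([248, 220, 66, 41, 722], [280.2, 240.4])]
```

View pics/4.png

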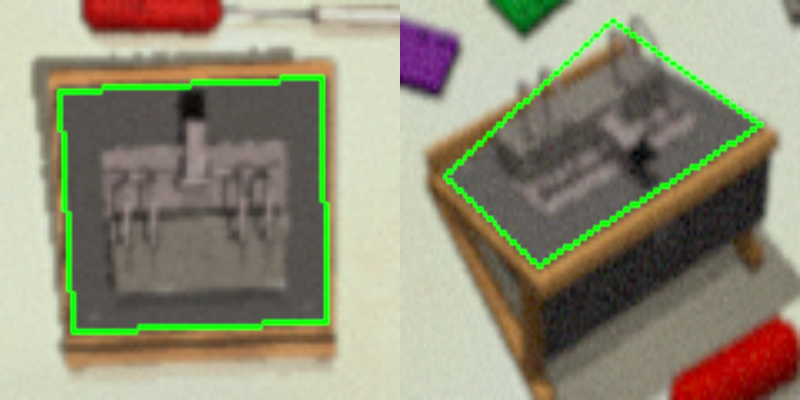

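The top view's outline follows the cover; in the scene view only the two back corners (313,211), (246,241) and about (218,222) are good, (268,189) is pulled off by the rings. Fit with those and the thumb piece.

```bash
python3 - <<'E'
from h import *
import pickle
from scipy.optimize import least_squares
a,b=pickle.load(open('ab.pkl','rb'))
L=lambda th:np.array([.042+.058*np.cos(th-.09),0,.026+.058*np.sin(th-.09)])
tip=L(0);print('tip local',tip)
obs=[(a,(288,198.3),(-.092,-.11,0)),(a,(230.5,200),(-.092,.11,0)),(a,(228.2,149),(.113,.11,0)),(a,(287,146.3),(.113,-.11,0)),(a,(257.7,151.7),tip),
(b,(313,211),(.113,.11,0)),(b,(246,241),(.113,-.11,0)),(b,(218,222),(-.092,-.11,0)),(b,(276.6,218.5),tip)]
def f(x):
    R=Rfile(x[3]);return np.concatenate([(proj(c,x[:3]+R@np.array(P))[0]-np.array(u)) for c,u,P in obs])
r=least_squares(f,[.55,0,.1,0],loss='soft_l1')
print(r.x.round(4),f(r.x).reshape(-1,2).round(1).tolist())
t,d=tri(a,(257.7,151.7),b,(276.6,218.5));print('tri tip',t,d)
R=Rfile(r.x[3]);print('tip',r.x[:3]+R@tip,'seat',r.x[:3]+R@[-.018,0,.025],'z',R[:,2],'x',R[:,0])
np.save('file.npy',r.x)
im=a['pixels'].copy();im2=b['pixels'].copy()
pts=[(0,y,z) for y in (-.056,-.035,.035,.056) for z in (.058,)]+[(.012,.07,.025),(.012,-.07,.025),(-.048,.07,.025),(-.048,-.07,.025),(.113,.11,0),(.113,-.11,0),(-.092,.11,0),(-.092,-.11,0)]+[tuple(tip)]
A=[];
for c,(x,y) in ((a,(215,135)),(b,(205,180))):
    k=cv2.resize(c['pixels'][y:y+80,x:x+100],(400*1,320),interpolation=cv2.INTER_CUBIC);k=np.clip(k*1.5,0,255).astype(np.uint8)
    for P in pts:
        u=(proj(c,r.x[:3]+R@np.array(P))[0]+.5-[x,y])*4-.5
        cv2.circle(k,tuple(int(v) for v in u.round()),3,(0,255,0),1)
    A.append(k)
save('pics/5.png',np.hstack(A))
E
```

```text
tip local [0.09976526 0.         0.02078704]
[0.5888 0.0011 0.0723 0.0602] [[0.6, 0.8], [-0.2, 1.1], [-1.0, -0.8], [1.8, -0.0], [0.6, 0.7], [2.1, 0.4], [0.1, 0.8], [-0.9, -0.2], [1.3, -0.6]]
tri tip [0.67148609 0.00527955 0.1326319 ] 0.006633071737630594
tip [0.67028378 0.00602469 0.13327057] seat [ 5.61968294e-01 -5.03562269e-04  8.73190579e-02] z [-0.42185275 -0.02542535  0.90630779] x [0.90466615 0.05452484 0.42261826]
```

View pics/5.png

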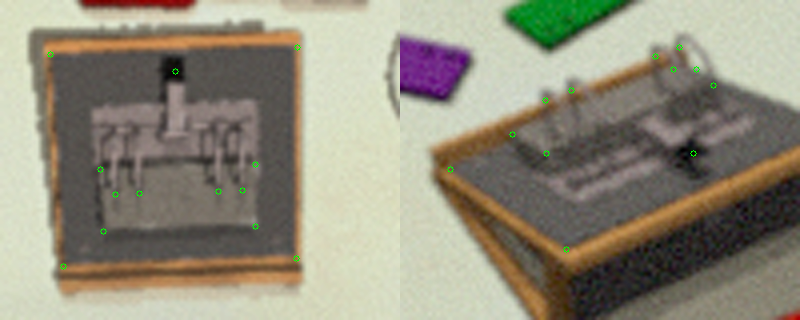

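```bash
cat >> h.py <<'E'
from scipy.spatial.transform import Rotation as R_
def toolR(Rf,yax,sgn=1):
    # tool z = -Rf z ; tool y = sgn * axis yax of Rf
    z=-Rf[:,2]; y=sgn*Rf[:,yax]; return np.c_[np.cross(y,z),y,z]
def go(P,R,s=None):
    s=s or env.get_state(); o=s['orientation']
    R0=R_.from_quat([o[1],o[2],o[3],o[0]]); rv=(R_.from_matrix(R)*R0.inv()).as_rotvec()
    print('row',np.round((np.array(P)-s['tcp_pos'])/.04,3).tolist()+np.round(np.degrees(rv)/6,2).tolist(),'clock',round(s['clock'],2))
def fpose():
    x=np.load('file.npy'); return x[:3],Rfile(x[3])
E
python3 - <<'E'
from h import *
o,R=fpose(); T=toolR(R,1)
go(o+R@[.09,0,.15],T)
E
```

```text
row [10.673, -13.585, 0.394, -0.53, -4.16, 3.56] clock 0.1
```

>>> {"name": "jog_arm", "arguments": {"rows": [[10.67, -13.58, 0.6, -0.53, -4.16, 3.56], [10.67, -13.58, 0.6, -0.53, -4.16, 3.56], [10.67, -13.58, 0.6, -0.53, -4.16, 3.56], [10.67, -13.58, 0.6, -0.53, -4.16, 3.56], [10.67, -13.58, 0.6, -0.53, -4.16, 3.56], [10.67, -13.58, 0.6, -0.53, -4.16, 3.56], [10.67, -13.58, 0.6, -0.53, -4.16, 3.56], [10.67, -13.58, 0.6, -0.53, -4.16, 3.56], [10.67, -13.58, 0.6, -0.53, -4.16, 3.56], [10.67, -13.58, 0.6, -0.53, -4.16, 3.56], [10.67, -13.58, 0.6, -0.53, -4.16, 3.56], [10.67, -13.58, 0.6, -0.53, -4.16, 3.56]], "jaw": 0.0, "force": 40}}

```text
clock: 1.1
tcp_pos: [0.4893, 0.1511, 0.2487]
orientation: [0.217, -0.029, 0.976, 0.007]
wrist_force: [0.2, 0.9, -0.5]
finger_gap: 0.0427
grip_force: 0.0
```

```bash
python3 - <<'E'
from h import *
o,R=fpose(); T=toolR(R,1)
go(o+R@[.09,0,.15],T)
E
```

```text
row [2.94, -3.723, -0.062, -0.01, 0.01, -0.0] clock 1.1
```

>>> {"name": "jog_arm", "arguments": {"rows": [[2.94, -3.72, -0.06, 0, 0, 0], [2.94, -3.72, -0.06, 0, 0, 0], [2.94, -3.72, -0.06, 0, 0, 0], [2.94, -3.72, -0.06, 0, 0, 0], [2.94, -3.72, -0.06, 0, 0, 0], [2.94, -3.72, -0.06, 0, 0, 0], [2.94, -3.72, -0.06, 0, 0, 0], [2.94, -3.72, -0.06, 0, 0, 0], [2.94, -3.72, -0.06, 0, 0, 0]]}}

```text
clock: 1.85
tcp_pos: [0.6055, 0.0055, 0.2459]
orientation: [0.216, -0.03, 0.976, 0.007]
wrist_force: [-0.2, 0.2, -0.3]
finger_gap: 0.0427
grip_force: 0.0
```

```bash
python3 - <<'E'
from h import *
import pickle
o,R=fpose(); T=toolR(R,1)
go(o+R@[.09,0,.15],T)
w=shot('wrist');pickle.dump(w,open('w.pkl','wb'))
print(np.round(w['cam_to_world'],3).tolist())
im=cv2.resize(w['pixels'],(800,600))
im=np.clip(im*1.5,0,255).astype(np.uint8)
tip=np.array([.0998,0,.0208])
for P in [(0,y,.058) for y in (-.056,-.035,.035,.056)]+[(.012,.07,.025),(.012,-.07,.025),(-.048,.07,.025),(-.048,-.07,.025),(.113,.11,0),(.113,-.11,0),(-.092,.11,0),(-.092,-.11,0),tip]:
    u=(proj(w,o+R@np.array(P))[0]+.5)*800/512;cv2.circle(im,tuple(int(v) for v in u),4,(0,255,0),1)
save('pics/6.png',im)
E
```

```text
row [0.035, -0.082, 0.01, -0.02, -0.01, -0.01] clock 1.85
[[-0.062, -0.729, -0.681, 0.473], [0.998, -0.044, -0.044, -0.003], [0.002, -0.683, 0.731, 0.341], [0.0, 0.0, 0.0, 1.0]]
```

View pics/6.png

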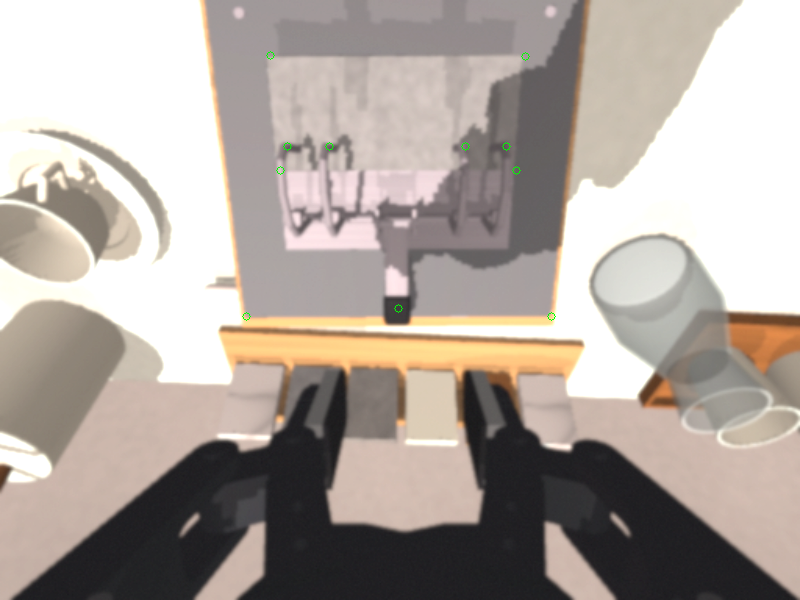

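The wrist picture shows the predicted points on the features (thumb piece at (397,309), posts along row 148, filed slab corners at (268,56) and (521,56)); the estimate is good to about 2 mm. Descend on the thumb piece.

```bash
python3 - <<'E'
from h import *
o,R=fpose(); T=toolR(R,1)
go(o+R@[.0998,0,.009],T)
L=lambda th,r=.058:np.array([.042+r*np.cos(th-.09),0,.026+r*np.sin(th-.09)])
s={**env.get_state(),'tcp_pos':o+R@(L(0))}
for th in (.2,.4,.6,.8,1.0,1.2,1.35): go(o+R@L(th),T,s)
E
```

```text
row [1.742, 0.017, -3.089, -0.01, -0.0, -0.02] clock 1.9
row [-0.125, -0.008, 0.261, -0.01, -0.0, -0.02] clock 1.9
row [-0.299, -0.018, 0.492, -0.01, -0.0, -0.02] clock 1.9
row [-0.515, -0.031, 0.684, -0.01, -0.0, -0.02] clock 1.9
row [-0.765, -0.046, 0.829, -0.01, -0.0, -0.02] clock 1.9
row [-1.039, -0.063, 0.921, -0.01, -0.0, -0.02] clock 1.9
row [-1.326, -0.08, 0.957, -0.01, -0.0, -0.02] clock 1.9
row [-1.543, -0.093, 0.946, -0.01, -0.0, -0.02] clock 1.9
```

>>> {"name": "jog_arm", "arguments": {"rows": [[0.5, 0, -0.7, 0, 0, 0], [0.9, 0, -1.5, 0, 0, 0], [1.3, 0, -2.2, 0, 0, 0], [1.6, 0.01, -2.8, 0, 0, 0], [1.7, 0.02, -3.0, 0, 0, 0], [1.74, 0.02, -3.09, 0, 0, 0], [1.74, 0.02, -3.09, 0, 0, 0], [1.74, 0.02, -3.09, 0, 0, 0], [1.74, 0.02, -3.09, 0, 0, 0]]}}

```text
clock: 2.65
tcp_pos: [0.6769, 0.0053, 0.1251]
orientation: [0.218, -0.03, 0.975, 0.007]
wrist_force: [-0.5, -0.2, 0.8]
finger_gap: 0.0425
grip_force: 0.0
```

>>> {"name": "jog_arm", "arguments": {"rows": [[0, 0, 0, 0, 0, 0], [0, 0, 0, 0, 0, 0], [0, 0, 0, 0, 0, 0], [0, 0, 0, 0, 0, 0], [0, 0, 0, 0, 0, 0], [0, 0, 0, 0, 0, 0], [0, 0, 0, 0, 0, 0], [0, 0, 0, 0, 0, 0]], "jaw": 1.0, "force": 40}}

```text
clock: 3.32
tcp_pos: [0.6766, 0.0048, 0.1244]
orientation: [0.218, -0.029, 0.976, 0.007]
wrist_force: [-4.4, -0.7, 6.9]
finger_gap: 0.0171
grip_force: 39.3
```

Gripped (17 mm on an 18 mm piece). Lift along the arc.

>>> {"name": "jog_arm", "arguments": {"rows": [[-0.05, 0, 0.13, 0, 0, 0], [-0.12, -0.01, 0.26, 0, 0, 0], [-0.2, -0.01, 0.38, 0, 0, 0], [-0.3, -0.02, 0.49, 0, 0, 0], [-0.4, -0.02, 0.59, 0, 0, 0], [-0.51, -0.03, 0.68, 0, 0, 0], [-0.63, -0.04, 0.76, 0, 0, 0], [-0.76, -0.05, 0.83, 0, 0, 0], [-0.9, -0.05, 0.88, 0, 0, 0], [-1.04, -0.06, 0.92, 0, 0, 0], [-1.18, -0.07, 0.94, 0, 0, 0], [-1.33, -0.08, 0.96, 0, 0, 0]]}}

```text
clock: 4.32
tcp_pos: [0.6228, 0.0016, 0.1618]
orientation: [0.217, -0.029, 0.976, 0.007]
wrist_force: [1.8, -4.0, -4.3]
finger_gap: 0.0168
grip_force: 39.1
```

>>> {"name": "jog_arm", "arguments": {"rows": [[-0.1, 0, 0, 0, 0, 0], [-0.18, 0, -0.01, 0, 0, 0], [-0.18, 0, -0.01, 0, 0, 0], [-0.18, 0, -0.01, 0, 0, 0]]}}

```text
clock: 4.65
tcp_pos: [0.6159, 0.0011, 0.1617]
orientation: [0.217, -0.029, 0.976, 0.006]
wrist_force: [0.7, -5.2, -0.0]
finger_gap: 0.0169
grip_force: 39.2
```

>>> {"name": "jog_arm", "arguments": {"rows": [[0, 0, 0, 0, 0, 0], [0, 0, 0, 0, 0, 0], [0, 0, 0, 0, 0, 0], [0, 0, 0, 0, 0, 0]], "jaw": 0.3}}

```text
clock: 4.98
tcp_pos: [0.6156, 0.0025, 0.1609]
orientation: [0.217, -0.03, 0.976, 0.008]
wrist_force: [0.2, -0.4, 0.2]
finger_gap: 0.0298
grip_force: 0.0
```

```bash
python3 - <<'E'
from h import *
o,R=fpose(); T=toolR(R,1)
s=env.get_state();p=R.T@(s['tcp_pos']-o);print(p,s['finger_gap'],s['wrist_force'])
go(o+R@(p+[0,0,.08]),T)
E
```

```text
[ 0.06177618 -0.00020964  0.068943  ] 0.029839984721337535 [ 0.20440154 -0.41491072  0.19584839]
row [-0.844, -0.051, 1.813, -0.02, 0.0, -0.01] clock 4.98
```

>>> {"name": "jog_arm", "arguments": {"rows": [[-0.4, 0, 0.9, 0, 0, 0], [-0.84, -0.05, 1.81, 0, 0, 0], [-0.84, -0.05, 1.81, 0, 0, 0], [-0.84, -0.05, 1.81, 0, 0, 0], [-0.84, -0.05, 2.5, 0, 0, 0], [-0.84, -0.05, 2.5, 0, 0, 0]]}}

```text
clock: 5.48
tcp_pos: [0.5838, -0.0, 0.264]
orientation: [0.219, -0.03, 0.975, 0.007]
wrist_force: [1.9, -0.1, 2.0]
finger_gap: 0.0302
grip_force: 0.0
```

```bash
python3 - <<'E'
from h import *
S=R_.from_euler('z',-.246).as_matrix();T=toolR(S,0,-1)
go(np.array([.4977,.3478,.16]),T)
t=shot('top');o,R=fpose()
x,y=215,135;k=cv2.resize(t['pixels'][y:y+80,x:x+100],(800,640)[:2],interpolation=cv2.INTER_CUBIC)[:600];k=np.clip(k*1.5,0,255).astype(np.uint8)
save('pics/7.png',k)
E
```

```text
row [-2.153, 8.695, -2.6, -2.88, 3.46, 11.86] clock 5.48
```

>>> {"name": "jog_arm", "arguments": {"rows": [[-2.15, 8.7, -2.6, -2.88, 3.46, 11.86], [-2.15, 8.7, -2.6, -2.88, 3.46, 11.86], [-2.15, 8.7, -2.6, -2.88, 3.46, 11.86], [-2.15, 8.7, -2.6, -2.88, 3.46, 11.86], [-2.15, 8.7, -2.6, -2.88, 3.46, 11.86], [-2.15, 8.7, -2.6, -2.88, 3.46, 11.86], [-2.15, 8.7, -2.6, -2.88, 3.46, 11.86], [-2.15, 8.7, -2.6, -2.88, 3.46, 11.86], [-2.15, 8.7, -2.6, -2.88, 3.46, 11.86], [-2.15, 8.7, -2.6, -2.88, 3.46, 11.86], [-2.15, 8.7, -2.6, -2.88, 3.46, 11.86], [-2.15, 8.7, -2.6, -2.88, 3.46, 11.86]], "jaw": -1.0}}

```text
clock: 6.53
tcp_pos: [0.4955, 0.3491, 0.1535]
orientation: [-0.004, -0.616, 0.788, -0.001]
wrist_force: [-0.7, 0.2, -0.3]
finger_gap: 0.0853
grip_force: 0.0
```

```bash
python3 - <<'E'
from h import *
S=R_.from_euler('z',-.246).as_matrix();T=toolR(S,0,-1)
go(np.array([.4977,.3478,.16]),T);print(env.get_state()['joint_pos'].round(2))
E
```

```text
row [0.054, -0.033, 0.163, 0.06, -0.05, -0.03] clock 6.53
[ 0.48  0.41 -0.    1.16 -0.   -0.84]
```

>>> {"name": "jog_arm", "arguments": {"rows": [[0.05, -0.03, 0.16, 0.06, -0.05, -0.03], [0.05, -0.03, 0.16, 0.06, -0.05, -0.03], [0.05, -0.03, 0.16, 0.06, -0.05, -0.03], [0.05, -0.03, 0.16, 0.06, -0.05, -0.03]]}}

```text
clock: 6.87
tcp_pos: [0.4983, 0.346, 0.1636]
orientation: [0.003, -0.613, 0.79, -0.0]
wrist_force: [0.3, 0.2, 0.2]
finger_gap: 0.0854
grip_force: 0.0
```

```bash
python3 - <<'E'
from h import *
import pickle
w=shot('wrist');pickle.dump(w,open('w2.pkl','wb'))
im=np.clip(cv2.resize(w['pixels'],(400,300))*1.3,0,255).astype(np.uint8)
t=cv2.imread('pics/7.png')[:,:,::-1]; t=cv2.resize(t,(400,300))
S=R_.from_euler('z',-.246).as_matrix()
for x in (.03,-.03):
    for y in (.07,-.07):
        u=proj(w,np.array([.4977,.3478,.012])+S@[x,y,0])[0]*400/512;cv2.circle(im,tuple(int(v) for v in u),3,(0,255,0),1)
save('pics/8.png',np.hstack([im,t]))
s=env.get_state();print(s['tcp_pos'])
E
```

```text
[0.4982104  0.3461082  0.16359859]
```

View pics/8.png

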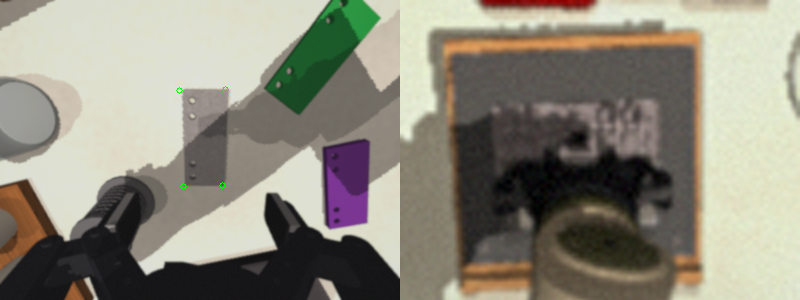

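The wrist view shows the drilled slab with four holes on its left (far) side, corners near (183,90), (228,90), (183,186), (225,186); the yaw is slightly off. Refine its edges by gradient near the predicted lines.

```bash
python3 - <<'E'
from h import *
import pickle
w=pickle.load(open('w2.pkl','rb'))
g=cv2.GaussianBlur(w['pixels'],(3,3),0).astype(float)
S=R_.from_euler('z',-.246).as_matrix();c0=np.array([.4977,.3478,.012])
gx=np.linalg.norm(cv2.Sobel(g,cv2.CV_64F,1,0),axis=2);gy=np.linalg.norm(cv2.Sobel(g,cv2.CV_64F,0,1),axis=2)
def edge(P,Q,G,ax):
    pts=[]
    for t in np.linspace(.08,.92,40):
        u=proj(w,c0+S@(np.array(P)*(1-t)+np.array(Q)*t))[0]; i=u.round().astype(int)
        v=np.arange(-9,10); ln=np.array([G[i[1],i[0]+k] if ax==0 else G[i[1]+k,i[0]] for k in v])
        k=v[ln.argmax()]; 
        j=ln.argmax(); d=0
        if 0<j<18: d=.5*(ln[j-1]-ln[j+1])/(ln[j-1]-2*ln[j]+ln[j+1])
        p=i.astype(float); p[ax]+=k+d; pts.append(p)
    W=onz(w,pts,.012)[:,:2]; L=cv2.fitLine(W.astype(np.float32),cv2.DIST_HUBER,0,.001,.001).ravel()
    n=np.array([-L[1],L[0]]);r=(W-L[2:])@n; ok=abs(r)<.0015
    L=cv2.fitLine(W[ok].astype(np.float32),cv2.DIST_L2,0,.001,.001).ravel()
    return L,ok.sum(),np.std(r[ok])*1e3
A,B,C,D=(.03,.07,0),(.03,-.07,0),(-.03,.07,0),(-.03,-.07,0)
E={}
for n,(P,Q,G,ax) in dict(far=(A,B,gx,0),near=(C,D,gx,0),left=(A,C,gy,1),right=(B,D,gy,1)).items():
    L,k,s=edge(P,Q,G,ax);E[n]=L;print(n,L.round(4),k,s.round(2),'ang',np.degrees(np.arctan2(L[1],L[0])).round(2))
def X(a,b):
    t=np.linalg.solve(np.c_[a[:2],-b[:2]],b[2:]-a[2:]);return a[2:]+t[0]*a[:2]
c=[X(E[a],E[b]) for a,b in (('far','left'),('far','right'),('near','right'),('near','left'))]
print(np.round(c,4),[np.linalg.norm(c[i]-c[i-1]).round(4) for i in range(4)],np.mean(c,0))
E
```

```text
far [0.2459 0.9693 0.5241 0.3388] 36 0.44 ang 75.77
near [0.2398 0.9708 0.4666 0.3619] 35 0.5 ang 76.12
left [ 0.9666 -0.2562  0.5145  0.4147] 40 0.07 ang -14.84
right [ 0.9674 -0.2532  0.4802  0.2782] 40 0.17 ang -14.67
[[0.5416 0.4075]
 [0.507  0.2712]
 [0.448  0.2866]
 [0.4817 0.4234]] [np.float32(0.0619), np.float32(0.1407), np.float32(0.061), np.float32(0.1409)] [0.49455383 0.3471938 ]
```

```bash
python3 - <<'E'
from h import *
S=R_.from_euler('z',-.25).as_matrix();T=toolR(S,0,-1)
go(np.array([.4946,.3472,.03]),T); go(np.array([.4946,.3472,.004]),T)
E
```

```text
row [-0.09, 0.027, -3.34, -0.02, 0.05, 0.02] clock 6.92
row [-0.09, 0.027, -3.99, -0.02, 0.05, 0.02] clock 6.92
```

>>> {"name": "jog_arm", "arguments": {"rows": [[-0.09, 0.03, -0.8, 0, 0.05, 0.02], [-0.09, 0.03, -1.6, 0, 0.05, 0.02], [-0.09, 0.03, -2.4, 0, 0.05, 0.02], [-0.09, 0.03, -3.0, 0, 0.05, 0.02], [-0.09, 0.03, -3.34, 0, 0.05, 0.02], [-0.09, 0.03, -3.6, 0, 0.05, 0.02], [-0.09, 0.03, -3.8, 0, 0.05, 0.02], [-0.09, 0.03, -3.95, 0, 0.05, 0.02], [-0.09, 0.03, -3.99, 0, 0.05, 0.02], [-0.09, 0.03, -3.99, 0, 0.05, 0.02]], "jaw": -0.68}}

```text
clock: 7.75
tcp_pos: [0.495, 0.348, 0.0039]
orientation: [0.0, -0.614, 0.789, 0.001]
wrist_force: [-0.7, 0.3, -0.3]
finger_gap: 0.0714
grip_force: 0.0
```

```bash
python3 - <<'E'
from h import *
s=env.get_state();print(s['tcp_pos'],s['wrist_force'],s['finger_gap'])
w=shot('wrist');save('pics/9.png',np.clip(cv2.resize(w['pixels'],(800,600))*1.5,0,255).astype(np.uint8)[150:600])
S=R_.from_euler('z',-.25).as_matrix();T=toolR(S,0,-1)
go(np.array([.4946,.3472,.004]),T)
E
```

```text
[0.49495088 0.34803942 0.00385688] [-0.65561267  0.34929609 -0.31813445] 0.07135461022560868
row [-0.014, -0.025, -0.006, -0.02, -0.0, -0.02] clock 7.8
```

View pics/9.png

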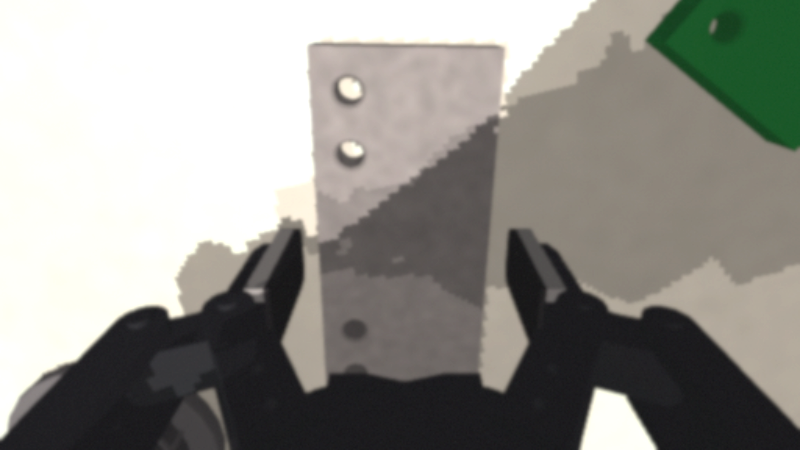

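The fingers straddle the slab evenly (edges at columns 320/490, pads at 300/510). Feel for the table with small steps to set depth.

>>> {"name": "jog_arm", "arguments": {"rows": [[-0.01, -0.02, -0.05, 0, 0, 0], [-0.01, -0.02, -0.1, 0, 0, 0], [-0.01, -0.02, -0.1, 0, 0, 0]]}}

```text
clock: 8.05
tcp_pos: [0.4942, 0.3472, -0.0004]
orientation: [0.0, -0.614, 0.789, 0.001]
wrist_force: [-0.5, -0.6, 0.9]
finger_gap: 0.0722
grip_force: 0.0
```

>>> {"name": "jog_arm", "arguments": {"rows": [[0, 0, -0.05, 0, 0, 0], [0, 0, -0.05, 0, 0, 0]]}}

```text
clock: 8.22
tcp_pos: [0.4941, 0.3471, -0.0027]
orientation: [0.0, -0.614, 0.789, 0.001]
wrist_force: [-0.0, 0.2, -0.0]
finger_gap: 0.0718
grip_force: 0.0
```

>>> {"name": "jog_arm", "arguments": {"rows": [[0, 0, -0.05, 0, 0, 0], [0, 0, -0.05, 0, 0, 0]]}}

```text
clock: 8.38
tcp_pos: [0.494, 0.347, -0.0049]
orientation: [-0.0, -0.614, 0.789, 0.001]
wrist_force: [0.4, -0.1, -1.0]
finger_gap: 0.0718
grip_force: 0.0
```

>>> {"name": "jog_arm", "arguments": {"rows": [[0, 0, 0.0, 0, 0, 0], [0, 0, 0, 0, 0, 0], [0, 0, 0, 0, 0, 0], [0, 0, 0, 0, 0, 0], [0, 0, 0, 0, 0, 0], [0, 0, 0, 0, 0, 0]], "jaw": 1.0, "force": 60}}

```text
clock: 8.88
tcp_pos: [0.4944, 0.3473, -0.0042]
orientation: [0.0, -0.614, 0.789, 0.001]
wrist_force: [0.4, -0.6, 3.5]
finger_gap: 0.0581
grip_force: 65.7
```

>>> {"name": "jog_arm", "arguments": {"rows": [[0, 0, 0.2, 0, 0, 0], [0, 0, 0.7, 0, 0, 0], [0, 0, 1.5, 0, 0, 0], [0, 0, 2.4, 0, 0, 0], [0, 0, 3.3, 0, 0, 0], [0, 0, 4.2, 0, 0, 0], [0, 0, 5, 0, 0, 0], [0, 0, 5, 0, 0, 0], [0, 0, 5, 0, 0, 0]]}}

```text
clock: 9.63
tcp_pos: [0.4952, 0.3477, 0.1979]
orientation: [0.002, -0.614, 0.789, 0.001]
wrist_force: [0.7, -0.9, -2.0]
finger_gap: 0.0583
grip_force: 65.2
```

```bash
python3 - <<'E'
from h import *
import pickle
w=shot('wrist');s=env.get_state();pickle.dump((w,s),open('w3.pkl','wb'))
o,R=fpose();T=toolR(R,0,-1)
go(o+R@[-.018,0,.10],T)
E
```

```text
row [0.905, -8.738, -1.011, -0.41, -4.18, 2.89] clock 9.68
```

>>> {"name": "jog_arm", "arguments": {"rows": [[0.05, -0.4, 0, -0.03, -0.3, 0.2], [0.1, -1.1, 0, -0.07, -0.7, 0.5], [0.2, -1.9, 0, -0.1, -1.1, 0.8], [0.3, -2.7, 0, -0.15, -1.5, 1.0], [0.4, -3.5, 0, -0.2, -1.9, 1.3], [0.5, -4.3, 0, -0.24, -2.3, 1.6], [0.6, -5.1, 0, -0.28, -2.7, 1.8], [0.7, -5.9, 0, -0.32, -3.1, 2.1], [0.8, -6.7, 0, -0.36, -3.5, 2.4], [0.85, -7.5, 0, -0.4, -3.9, 2.6], [0.9, -8.3, 0, -0.41, -4.18, 2.89], [0.9, -8.74, 0, -0.41, -4.18, 2.89]]}}

```text
clock: 10.68
tcp_pos: [0.5269, -0.0046, 0.192]
orientation: [-0.156, 0.711, -0.67, 0.147]
wrist_force: [-0.1, -0.2, -2.0]
finger_gap: 0.0586
grip_force: 65.1
```

```bash
python3 - <<'E'
from h import *
o,R=fpose();T=toolR(R,0,-1)
go(o+R@[-.018,0,.10],T)
E
```

```text
row [0.085, 0.055, -0.917, 0.0, -0.04, 0.02] clock 10.68
```

>>> {"name": "jog_arm", "arguments": {"rows": [[0.08, 0.05, -0.4, 0, -0.04, 0.02], [0.08, 0.05, -0.8, 0, -0.04, 0.02], [0.08, 0.05, -0.92, 0, -0.04, 0.02], [0.08, 0.05, -0.92, 0, -0.04, 0.02], [0.08, 0.05, -0.92, 0, -0.04, 0.02]]}}

```text
clock: 11.1
tcp_pos: [0.5322, -0.0, 0.1572]
orientation: [-0.158, 0.711, -0.669, 0.148]
wrist_force: [0.5, -0.1, -0.9]
finger_gap: 0.0584
grip_force: 65.1
```

```bash
python3 - <<'E'
from h import *
import pickle
w=shot('wrist');b=shot('scene');t=shot('top');s=env.get_state();pickle.dump((w,b,t,s),open('w4.pkl','wb'))
o,R=fpose();T=toolR(R,0,-1)
go(o+R@[-.018,0,.10],T,s)
q=s['orientation'];Rt=R_.from_quat([q[1],q[2],q[3],q[0]]).as_matrix()
# slab frame from tool: x=-tool y, z=-tool z
Rs=np.c_[-Rt[:,1],np.cross(-Rt[:,2],-Rt[:,1]),-Rt[:,2]];c=s['tcp_pos']-Rt[:,2]*.0042
print('slab in file',R.T@(c-o),'z',R.T@Rs[:,2])
def ann(cam,x,y,wd,W):
    hgt=int(wd*.75);H=int(W*.75);k=np.clip(cv2.resize(cam['pixels'][y:y+hgt,x:x+wd],(W,H),interpolation=cv2.INTER_CUBIC)*1.4,0,255).astype(np.uint8);f=W/wd
    def d(P,col):
        u=(proj(cam,P)[0]+.5-[x,y])*f;cv2.circle(k,tuple(int(v) for v in u),3,col,1)
    for yy in (-.056,-.035,.035,.056):
        d(o+R@[0,yy,.058],(0,255,0)); d(c+Rs@[.018,yy,.012],(255,0,0)); 
    for X in (.03,-.03):
        for Y in (.07,-.07): d(c+Rs@[X,Y,.012],(255,255,0))
    return k
save('pics/10.png',np.hstack([ann(w,0,0,512,420),np.vstack([ann(b,215,170,100,380),np.zeros((30,380,3),np.uint8)])]))
E
```

```text
row [-0.089, -0.055, -0.103, 0.0, 0.05, -0.02] clock 11.25
slab in file [-0.01293439  0.00198544  0.10636437] z [-5.13897703e-03 -4.97364482e-04  9.99986672e-01]
```

View pics/10.png

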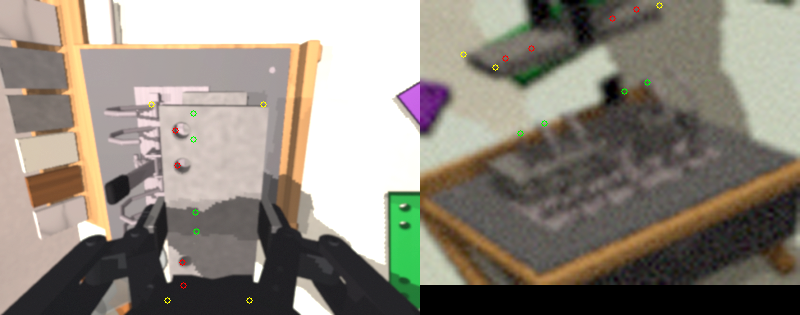

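The wrist view (left) shows the slab held level with two holes at (182,130), (184,165) and the lever up with the rings open behind it (left, columns 105–150); the scene crop shows post tips at about (520,133)–(648,82). The arm was still settling, so let it come to rest and measure the holes and the filed slab.

>>> {"name": "jog_arm", "arguments": {"rows": [[0, 0, 0, 0, 0, 0], [0, 0, 0, 0, 0, 0], [0, 0, 0, 0, 0, 0], [0, 0, 0, 0, 0, 0], [0, 0, 0, 0, 0, 0]]}}

```text
clock: 11.67
tcp_pos: [0.5334, -0.0004, 0.1589]
orientation: [-0.159, 0.711, -0.668, 0.15]
wrist_force: [0.2, 0.1, -2.6]
finger_gap: 0.0581
grip_force: 65.1
```

```bash
cat > meas.py <<'E'
from h import *
import pickle
def grad(cam):
    g=cv2.GaussianBlur(cam['pixels'],(3,3),0).astype(float)
    return [np.linalg.norm(cv2.Sobel(g,cv2.CV_64F,1-i,i),axis=2) for i in (0,1)]
def edge(cam,o,R,P,Q,ax,rng=8):
    """edge points near predicted segment P-Q (frame o,R), as line in the frame's plane z=P[2]"""
    G=grad(cam)[ax]; out=[]
    for t in np.linspace(.08,.92,40):
        u=proj(cam,o+R@(np.array(P)*(1-t)+np.array(Q)*t))[0];i=u.round().astype(int)
        if not(rng<i[0]<511-rng and rng<i[1]<383-rng): continue
        v=np.arange(-rng,rng+1);ln=np.array([G[i[1],i[0]+k] if ax==0 else G[i[1]+k,i[0]] for k in v])
        p=i.astype(float);p[ax]+=v[ln.argmax()]
        ro,d=ray(cam,[p]);ro=R.T@(ro-o);d=R.T@d[0];out.append(ro+d*((P[2]-ro[2])/d[2]))
    W=np.array(out)[:,:2];L=cv2.fitLine(W.astype(np.float32),cv2.DIST_HUBER,0,.001,.001).ravel()
    n=np.array([-L[1],L[0]]);r=(W-L[2:])@n;ok=abs(r)<.002
    return W[ok].mean(0).round(4),W[ok].std(0).round(4),int(ok.sum())
E
python3 - <<'E'
from meas import *
o,R=fpose();w=pickle.load(open('w.pkl','rb'))
A,B,C,D=(.012,.07,.025),(.012,-.07,.025),(-.048,.07,.025),(-.048,-.07,.025)
print('far x=.012',edge(w,o,R,A,B,1));print('near x=-.048',edge(w,o,R,C,D,1))
print('y=+.07',edge(w,o,R,A,C,0));print('y=-.07',edge(w,o,R,B,D,0))
print('cover y',edge(w,o,R,(.113,.11,0),(-.06,.11,0),0),edge(w,o,R,(.113,-.11,0),(-.06,-.11,0),0))
print('cover x=.113',edge(w,o,R,(.113,.11,0),(.113,.02,0),1),edge(w,o,R,(.113,-.02,0),(.113,-.11,0),1))
s0=env.get_state();w=shot('wrist');s=env.get_state();pickle.dump((w,s),open('w5.pkl','wb'));print(s['tcp_pos']-s0['tcp_pos'])
q=s['orientation'];Rt=R_.from_quat([q[1],q[2],q[3],q[0]]).as_matrix()
Rs=np.c_[-Rt[:,1],np.cross(-Rt[:,2],-Rt[:,1]),-Rt[:,2]];c=s['tcp_pos']-Rt[:,2]*.0042
print('slab in file',(R.T@(c-o)).round(4),(R.T@Rs[:,2]).round(4),(R.T@Rs[:,0]).round(4))
for n,P,Q,ax in (('x=.03',(.03,-.07,.012),(.03,-.02,.012),0),('x=-.03',(-.03,-.07,.012),(-.03,-.02,.012),0),('y=-.07',(.03,-.07,.012),(-.03,-.07,.012),1)):
    print(n,edge(w,c,Rs,P,Q,ax))
for y in (-.056,-.035): print('hole pred',y,proj(w,c+Rs@[.018,y,.012]).round(1))
go(o+R@[-.018,0,.1],toolR(R,0,-1),s)
E
```

```text
far x=.012 (array([ 0.012 , -0.0004]), array([0.0007, 0.0338]), 32)
near x=-.048 (array([-0.0477, -0.    ]), array([0.0004, 0.0349]), 40)
y=+.07 (array([-0.0201,  0.0686]), array([0.0139, 0.0003]), 34)
y=-.07 (array([-0.0217, -0.0717]), array([0.0129, 0.0007]), 34)
cover y (array([0.0267, 0.1118]), array([0.0447, 0.0003]), 37) (array([ 0.0215, -0.1144]), array([0.0408, 0.0004]), 37)
cover x=.113 (array([0.1201, 0.0654]), array([0.    , 0.0225]), 40) (array([ 0.1222, -0.0715]), array([0.0005, 0.0192]), 34)
[-1.32916212e-06 -2.87018792e-05 -4.13081353e-05]
slab in file [-0.0136  0.0018  0.106 ] [-4.4e-03 -4.0e-04  1.0e+00] [1.     0.0017 0.0044]
x=.03 (array([ 0.0297, -0.0452]), array([0.0007, 0.0121]), 32)
x=-.03 (array([-0.0308, -0.045 ]), array([0.0002, 0.0125]), 40)
y=-.07 (array([-0.    , -0.0696]), array([0.015 , 0.0008]), 40)
hole pred -0.056 [[219.2 158. ]]
hole pred -0.035 [[221.1 200.9]]
row [-0.077, -0.049, -0.088, 0.0, 0.04, -0.02] clock 11.72
```

```bash
python3 - <<'E'
from h import *
o,R=fpose();x=np.load('file.npy');x[:3]=o+R@[0,-.0012,0];np.save('file.npy',x)
o,R=fpose();T=toolR(R,0,-1)
go(o+R@[-.0175,-.0004,.064-.0042],T);print('per mm z',(R[:,2]*.001/.04).round(4),'x',(R[:,0]*.001/.04).round(4))
E
```

```text
row [0.361, -0.063, -0.994, 0.0, 0.04, -0.02] clock 11.72
per mm z [-0.0105 -0.0006  0.0227] x [0.0226 0.0014 0.0106]
```

>>> {"name": "jog_arm", "arguments": {"rows": [[-0.08, -0.06, -0.1, 0, 0.04, -0.02], [0.05, -0.06, -0.35, 0, 0.04, -0.02], [0.2, -0.06, -0.65, 0, 0.04, -0.02], [0.3, -0.06, -0.88, 0, 0.04, -0.02], [0.36, -0.06, -0.99, 0, 0.04, -0.02], [0.36, -0.06, -0.99, 0, 0.04, -0.02], [0.36, -0.06, -0.99, 0, 0.04, -0.02], [0.36, -0.06, -0.99, 0, 0.04, -0.02], [0.36, -0.06, -0.99, 0, 0.04, -0.02]]}}

```text
clock: 12.47
tcp_pos: [0.5481, -0.003, 0.1198]
orientation: [-0.158, 0.711, -0.669, 0.149]
wrist_force: [-0.6, -0.5, -1.3]
finger_gap: 0.0587
grip_force: 65.1
```

```bash
python3 - <<'E'
from h import *
o,R=fpose();T=toolR(R,0,-1);s=env.get_state();print(R.T@(s['tcp_pos']-o),R.T@s['wrist_force'])
go(o+R@[-.0175,-.0004,.064-.0042],T);go(o+R@[-.0175,-.0004,.025-.0042],T)
E
```

```text
[-0.01699629 -0.00041884  0.06036753] [-1.12315847 -0.43372569 -0.89253627]
row [-0.005, 0.0, -0.018, 0.0, 0.01, 0.0] clock 12.47
row [0.406, 0.025, -0.902, 0.0, 0.01, 0.0] clock 12.47
```

Well placed. Lower over the post tips in steps (first 12 mm) and watch the force.

>>> {"name": "jog_arm", "arguments": {"rows": [[0.02, 0, -0.07, 0, 0, 0], [0.05, 0, -0.14, 0, 0, 0], [0.08, 0, -0.21, 0, 0, 0], [0.12, 0.01, -0.28, 0, 0, 0], [0.12, 0.01, -0.28, 0, 0, 0], [0.12, 0.01, -0.28, 0, 0, 0]]}}

```text
clock: 12.97
tcp_pos: [0.5524, -0.0024, 0.1074]
orientation: [-0.157, 0.711, -0.669, 0.148]
wrist_force: [-0.5, 0.1, -1.4]
finger_gap: 0.0583
grip_force: 65.1
```

>>> {"name": "jog_arm", "arguments": {"rows": [[0.04, 0, -0.09, 0, 0, 0], [0.08, 0, -0.18, 0, 0, 0], [0.12, 0, -0.27, 0, 0, 0], [0.16, 0.01, -0.36, 0, 0, 0], [0.2, 0.01, -0.45, 0, 0, 0], [0.23, 0.01, -0.52, 0, 0, 0], [0.23, 0.01, -0.52, 0, 0, 0], [0.23, 0.01, -0.52, 0, 0, 0]]}}

```text
clock: 13.63
tcp_pos: [0.5617, -0.002, 0.0868]
orientation: [-0.157, 0.711, -0.669, 0.148]
wrist_force: [-0.1, 1.0, -1.9]
finger_gap: 0.0584
grip_force: 65.2
```

```bash
python3 - <<'E'
from h import *
o,R=fpose();T=toolR(R,0,-1);s=env.get_state();print(R.T@(s['tcp_pos']-o)+[0,0,.0042],R.T@s['wrist_force'])
go(o+R@[-.0175,-.0004,.025-.0042],T)
E
```

```text
[-0.01855606 -0.00029195  0.02885712] [-0.837158    0.98896238 -1.73745845]
row [0.065, 0.001, -0.076, -0.0, -0.01, 0.0] clock 13.63
```

>>> {"name": "jog_arm", "arguments": {"rows": [[0.02, 0, -0.03, 0, 0, 0], [0.04, 0, -0.06, 0, 0, 0], [0.05, 0, -0.08, 0, 0, 0], [0.05, 0, -0.08, 0, 0, 0], [0.05, 0, -0.08, 0, 0, 0]]}}

```text
clock: 14.05
tcp_pos: [0.5627, -0.002, 0.0858]
orientation: [-0.157, 0.711, -0.669, 0.149]
wrist_force: [-19.4, 0.2, 25.3]
finger_gap: 0.0583
grip_force: 68.9
```

>>> {"name": "jog_arm", "arguments": {"rows": [[0.01, 0, -0.02, 0, 0, 0], [0.02, 0, -0.03, 0, 0, 0], [0.02, 0, -0.03, 0, 0, 0]]}}

```text
clock: 14.3
tcp_pos: [0.5628, -0.002, 0.0857]
orientation: [-0.157, 0.711, -0.669, 0.149]
wrist_force: [-34.0, -1.2, 42.2]
finger_gap: 0.0585
grip_force: 71.3
```

```bash
python3 - <<'E'
from h import *
o,R=fpose();T=toolR(R,0,-1);s=env.get_state();print(R.T@(s['tcp_pos']-o)+[0,0,.0042],R.T@s['wrist_force'])
E
```

```text
[-0.01799423 -0.00037582  0.02746393] [-12.99298988   0.81606333  52.66245215]
```

Seated with about 50 N. Ease off and open a little.

>>> {"name": "jog_arm", "arguments": {"rows": [[-0.03, 0, 0.04, 0, 0, 0], [-0.05, 0, 0.08, 0, 0, 0], [-0.05, 0, 0.08, 0, 0, 0]]}}

```text
clock: 14.55
tcp_pos: [0.5629, -0.0021, 0.0867]
orientation: [-0.158, 0.711, -0.669, 0.149]
wrist_force: [0.0, -0.4, -0.9]
finger_gap: 0.0582
grip_force: 65.2
```

>>> {"name": "jog_arm", "arguments": {"rows": [[0, 0, 0, 0, 0, 0], [0, 0, 0, 0, 0, 0], [0, 0, 0, 0, 0, 0], [0, 0, 0, 0, 0, 0]], "jaw": -0.65}}

```text
clock: 14.88
tcp_pos: [0.5628, -0.0021, 0.0857]
orientation: [-0.158, 0.711, -0.669, 0.148]
wrist_force: [0.1, -0.7, 0.4]
finger_gap: 0.0705
grip_force: 0.0
```

```bash
python3 - <<'E'
from h import *
o,R=fpose();T=toolR(R,0,-1);s=env.get_state();p=R.T@(s['tcp_pos']-o);print(p,R.T@s['wrist_force'])
go(o+R@(p+[0,0,.09]),T)
E
```

```text
[-0.01803947 -0.00043319  0.02321541] [ 0.20120434 -0.7243417   0.35092886]
row [-0.949, -0.057, 2.039, -0.0, -0.0, 0.0] clock 14.88
```

>>> {"name": "jog_arm", "arguments": {"rows": [[-0.1, 0, 0.2, 0, 0, 0], [-0.23, -0.01, 0.5, 0, 0, 0], [-0.42, -0.02, 0.9, 0, 0, 0], [-0.65, -0.04, 1.4, 0, 0, 0], [-0.95, -0.06, 2.04, 0, 0, 0], [-0.95, -0.06, 2.04, 0, 0, 0], [-0.95, -0.06, 2.04, 0, 0, 0], [-0.95, -0.06, 2.04, 0, 0, 0]]}}

```text
clock: 15.55
tcp_pos: [0.5245, -0.0045, 0.1677]
orientation: [-0.158, 0.711, -0.669, 0.149]
wrist_force: [-0.1, -0.2, 0.2]
finger_gap: 0.0704
grip_force: 0.0
```

```bash
python3 - <<'E'
from meas import *
o,R=fpose();T=toolR(R,1)
w=shot('wrist');b=shot('scene');s=env.get_state();pickle.dump((w,b,s),open('w6.pkl','wb'))
def ann(cam,x,y,wd,W):
    hgt=int(wd*.75);H=int(W*.75);k=np.clip(cv2.resize(cam['pixels'][y:y+hgt,x:x+wd],(W,H),interpolation=cv2.INTER_CUBIC)*1.4,0,255).astype(np.uint8);f=W/wd
    for X in (.012,-.048):
        for Y in (.07,-.07):
            u=(proj(cam,o+R@[X,Y,.037])[0]+.5-[x,y])*f;cv2.circle(k,tuple(int(v) for v in u),3,(0,255,0),1)
    return k
save('pics/11.png',np.hstack([ann(w,0,0,512,420),np.vstack([ann(b,215,170,100,380),np.zeros((30,380,3),np.uint8)])]))
p=R.T@(s['tcp_pos']-o);print(p)
go(o+R@[.06,-.0,.17],T)
E
```

```text
[-0.01910181 -0.00029541  0.11282029]
row [1.186, 0.079, 2.131, 6.31, 0.37, -13.6] clock 15.65
```

View pics/11.png

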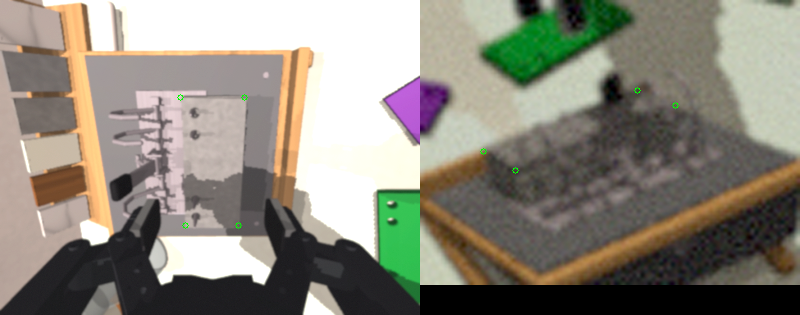

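The wrist view shows the slab lying on the filed ones with its outline on the predicted corners (180,97), (244,97), (238,225) and posts through holes at (195,112)/(195,133); the lever is still up at (120,188). Now regrip the thumb piece and bring the lever down.

>>> {"name": "jog_arm", "arguments": {"rows": [[0, 0, 0.6, 0, 0, 0], [0.3, 0, 1.3, 1.0, 0.05, -2], [0.7, 0.04, 2.13, 2.0, 0.1, -4.3], [1.19, 0.08, 2.13, 6.31, 0.37, -13.6], [1.19, 0.08, 2.13, 6.31, 0.37, -13.6], [1.19, 0.08, 2.13, 6.31, 0.37, -13.6], [1.19, 0.08, 2.13, 6.31, 0.37, -13.6], [1.19, 0.08, 2.13, 6.31, 0.37, -13.6], [1.19, 0.08, 2.13, 6.31, 0.37, -13.6], [1.19, 0.08, 2.13, 6.31, 0.37, -13.6], [1.19, 0.08, 2.13, 6.31, 0.37, -13.6], [1.19, 0.08, 2.13, 6.31, 0.37, -13.6]], "jaw": 0.32}}

```text
clock: 16.65
tcp_pos: [0.5718, -0.0011, 0.2509]
orientation: [0.214, -0.121, 0.969, -0.014]
wrist_force: [0.4, -0.6, 0.1]
finger_gap: 0.0287
grip_force: 0.0
```

>>> {"name": "jog_arm", "arguments": {"rows": [[0, 0, 0, 0, 0, 0], [0, 0, 0, 0, 0, 0], [0, 0, 0, 0, 0, 0], [0, 0, 0, 0, 0, 0]]}}

```text
clock: 16.98
tcp_pos: [0.5721, -0.0012, 0.2522]
orientation: [0.215, -0.125, 0.968, -0.015]
wrist_force: [-0.8, -0.7, -0.8]
finger_gap: 0.029
grip_force: 0.0
```

```bash
python3 - <<'E'
from meas import *
o,R=fpose();T=toolR(R,1)
s=env.get_state();print(R.T@(s['tcp_pos']-o),s['finger_gap'])
w=shot('wrist');pickle.dump((w,s),open('w7.pkl','wb'))
# black thumb piece
g=w['pixels'].max(2); tp=o+R@[.057,0,.082]; u=proj(w,tp)[0];print('pred',u)
m=(g<45).astype(np.uint8);n,l,st,ce=cv2.connectedComponentsWithStats(m)
print([(st[i].tolist(),ce[i].round(0).tolist()) for i in range(1,n) if st[i][4]>60])
go(o+R@[.0618,0,.12],T,s);go(o+R@[.0618,0,.069],T,s)
E
```

```text
[ 6.07859070e-02 -1.29278366e-04  1.70136734e-01] 0.02898582315986376
pred [259.28113226 195.81423698]
[([250, 187, 19, 19, 302], [259.0, 196.0]), ([11, 238, 496, 146, 31958], [259.0, 338.0])]
row [0.551, 0.036, -1.125, 0.81, 0.04, -1.7] clock 16.98
row [1.089, 0.069, -2.281, 0.81, 0.04, -1.7] clock 16.98
```

>>> {"name": "jog_arm", "arguments": {"rows": [[0.2, 0.01, -0.4, 0.4, 0.02, -0.9], [0.4, 0.03, -0.8, 0.81, 0.04, -1.7], [0.55, 0.04, -1.12, 0.81, 0.04, -1.7], [0.55, 0.04, -1.12, 0.81, 0.04, -1.7], [0.75, 0.05, -1.5, 0.81, 0.04, -1.7], [0.9, 0.06, -1.9, 0.81, 0.04, -1.7], [1.0, 0.07, -2.1, 0.81, 0.04, -1.7], [1.09, 0.07, -2.28, 0.81, 0.04, -1.7], [1.09, 0.07, -2.28, 0.81, 0.04, -1.7], [1.09, 0.07, -2.28, 0.81, 0.04, -1.7]]}}

```text
clock: 17.87
tcp_pos: [0.6157, 0.0015, 0.1616]
orientation: [0.216, -0.029, 0.976, 0.007]
wrist_force: [-1.9, 0.7, 0.1]
finger_gap: 0.0288
grip_force: 0.0
```

>>> {"name": "jog_arm", "arguments": {"rows": [[0, 0, 0, 0, 0, 0], [0, 0, 0, 0, 0, 0], [0, 0, 0, 0, 0, 0], [0, 0, 0, 0, 0, 0], [0, 0, 0, 0, 0, 0]], "jaw": 1.0, "force": 40}}

```text
clock: 18.28
tcp_pos: [0.6161, 0.001, 0.1626]
orientation: [0.217, -0.028, 0.976, 0.006]
wrist_force: [-4.2, -3.9, 5.7]
finger_gap: 0.0166
grip_force: 39.8
```

```bash
python3 - <<'E'
from h import *
o,R=fpose();T=toolR(R,1);s=env.get_state();p=R.T@(s['tcp_pos']-o);print(p,R.T@s['wrist_force'],s['finger_gap'])
L=lambda th,r=.058:np.array([.042+r*np.cos(th-.09),0,.026+r*np.sin(th-.09)])
for th in (1.2,1.0,.8,.6,.4,.2,.1,0,-.04): go(o+R@(p+L(th)-L(1.38)),T,s)
E
```

```text
[ 0.06284286 -0.00056581  0.07031354] [-1.61289209 -3.62368799  7.08016641] 0.016597838387433315
row [0.26, 0.016, 0.017, 0.0, 0.02, 0.02] clock 18.28
row [0.546, 0.033, -0.019, 0.0, 0.02, 0.02] clock 18.28
row [0.82, 0.049, -0.111, 0.0, 0.02, 0.02] clock 18.28
row [1.07, 0.065, -0.256, 0.0, 0.02, 0.02] clock 18.28
row [1.287, 0.078, -0.448, 0.0, 0.02, 0.02] clock 18.28
row [1.461, 0.088, -0.679, 0.0, 0.02, 0.02] clock 18.28
row [1.53, 0.092, -0.807, 0.0, 0.02, 0.02] clock 18.28
row [1.586, 0.096, -0.94, 0.0, 0.02, 0.02] clock 18.28
row [1.604, 0.097, -0.995, 0.0, 0.02, 0.02] clock 18.28
```

>>> {"name": "jog_arm", "arguments": {"rows": [[0.13, 0.01, 0.01, 0, 0, 0], [0.26, 0.02, 0.02, 0, 0, 0], [0.4, 0.02, 0, 0, 0, 0], [0.55, 0.03, -0.02, 0, 0, 0], [0.68, 0.04, -0.06, 0, 0, 0], [0.82, 0.05, -0.11, 0, 0, 0], [0.95, 0.06, -0.18, 0, 0, 0], [1.07, 0.06, -0.26, 0, 0, 0], [1.18, 0.07, -0.35, 0, 0, 0], [1.29, 0.08, -0.45, 0, 0, 0], [1.38, 0.08, -0.56, 0, 0, 0], [1.46, 0.09, -0.68, 0, 0, 0]]}}

```text
clock: 19.28
tcp_pos: [0.677, 0.0049, 0.137]
orientation: [0.22, -0.029, 0.975, 0.006]
wrist_force: [1.2, -1.8, 5.1]
finger_gap: 0.0166
grip_force: 40.9
```

>>> {"name": "jog_arm", "arguments": {"rows": [[0.06, 0, -0.12, 0, 0, 0], [0.12, 0, -0.25, 0, 0, 0], [0.14, 0.01, -0.3, 0, 0, 0], [0.14, 0.01, -0.3, 0, 0, 0], [0.14, 0.01, -0.3, 0, 0, 0]]}}

```text
clock: 19.7
tcp_pos: [0.6833, 0.0052, 0.1252]
orientation: [0.22, -0.029, 0.975, 0.006]
wrist_force: [5.1, -0.9, 4.3]
finger_gap: 0.0171
grip_force: 45.3
```

```bash
python3 - <<'E'
from h import *
o,R=fpose();T=toolR(R,1);s=env.get_state();p=R.T@(s['tcp_pos']-o);print(p,R.T@s['wrist_force'],s['finger_gap'])
E
```

```text
[ 0.10803127 -0.00036022  0.00799437] [ 6.37332272 -1.24498952  1.77648701] 0.017140529774754075
```

>>> {"name": "jog_arm", "arguments": {"rows": [[0, 0, 0, 0, 0, 0], [0, 0, 0, 0, 0, 0], [0, 0, 0, 0, 0, 0], [0, 0, 0, 0, 0, 0]], "jaw": 0.0}}

```text
clock: 20.03
tcp_pos: [0.6788, 0.0059, 0.1213]
orientation: [0.216, -0.029, 0.976, 0.007]
wrist_force: [0.4, 0.0, -0.4]
finger_gap: 0.0432
grip_force: 0.0
```

>>> {"name": "jog_arm", "arguments": {"rows": [[-0.2, 0, 0.4, 0, 0, 0], [-0.5, -0.03, 1.1, 0, 0, 0], [-0.85, -0.05, 1.8, 0, 0, 0], [-1.2, -0.07, 2.5, 0, 0, 0], [-1.5, -0.09, 3.1, 0, 0, 0], [-1.5, -0.09, 3.1, 0, 0, 0], [-1.5, -0.09, 3.1, 0, 0, 0], [-1.5, -0.09, 3.1, 0, 0, 0], [-1.5, -0.09, 3.1, 0, 0, 0]]}}

```text
clock: 20.78
tcp_pos: [0.619, 0.0022, 0.2443]
orientation: [0.215, -0.029, 0.976, 0.007]
wrist_force: [0.1, 1.2, -1.3]
finger_gap: 0.0424
grip_force: 0.0
```

```bash
python3 - <<'E'
from meas import *
o,R=fpose();T=toolR(R,1)
w=shot('wrist');s=env.get_state();print(R.T@(s['tcp_pos']-o))
L=lambda th,r=.058:np.array([.042+r*np.cos(th-.09),0,.026+r*np.sin(th-.09)])
for th in (0,.1,.2): print('pred',th,proj(w,o+R@L(th)))
g=w['pixels'].max(2);m=(g<45).astype(np.uint8);n,l,st,ce=cv2.connectedComponentsWithStats(m)
print([(st[i].tolist(),ce[i].round(0).tolist()) for i in range(1,n) if st[i][4]>60])
A,B,C,D=(.012,.07,.037),(.012,-.07,.037),(-.048,.07,.037),(-.048,-.07,.037)
print('near',edge(w,o,R,C,D,1),'y+',edge(w,o,R,A,C,0),'y-',edge(w,o,R,B,D,0))
k=np.clip(cv2.resize(w['pixels'],(800,600))*1.3,0,255).astype(np.uint8);save('pics/12.png',k)
# first-look comparison of bystanders in the scene view
a,b=pickle.load(open('ab.pkl','rb'));b2=shot('scene');d=cv2.absdiff(cv2.GaussianBlur(b['pixels'],(5,5),0),cv2.GaussianBlur(b2['pixels'],(5,5),0)).max(2)
n,l,st,ce=cv2.connectedComponentsWithStats((d>35).astype(np.uint8));print([st[i].tolist() for i in range(1,n) if st[i][4]>40])
go(o+R@[.098,0,.06],T,s);go(o+R@[.098,0,.0208+.004],T,s)
E
```

```text
[0.10004971 0.00044511 0.14295715]
pred 0 [[257.77573076 188.51627102]]
pred 0.1 [[257.76685248 190.43541726]]
pred 0.2 [[257.75602291 191.85759821]]
[([251, 181, 16, 17, 190], [259.0, 190.0]), ([9, 238, 501, 146, 31688], [260.0, 337.0])]
near (array([-0.0498,  0.    ]), array([0.0004, 0.0347]), 40) y+ (array([-0.0195,  0.0716]), array([0.0141, 0.0006]), 31) y- (array([-0.0236, -0.07  ]), array([0.0121, 0.0007]), 31)
[[191, 0, 10, 12, 90], [227, 0, 23, 10, 193], [246, 0, 10, 22, 104], [179, 9, 39, 38, 666], [334, 34, 15, 21, 106], [206, 66, 18, 11, 132], [165, 74, 8, 9, 46], [230, 91, 91, 121, 4266], [211, 112, 28, 20, 359], [271, 117, 102, 29, 1279], [196, 152, 31, 7, 127], [317, 173, 44, 18, 552], [315, 215, 10, 20, 111]]
row [0.829, 0.039, -1.901, -0.01, -0.03, 0.01] clock 20.83
row [1.2, 0.061, -2.699, -0.01, -0.03, 0.01] clock 20.83
```

>>> {"name": "jog_arm", "arguments": {"rows": [[0.2, 0.01, -0.4, 0, 0, 0], [0.4, 0.02, -0.9, 0, 0, 0], [0.6, 0.03, -1.4, 0, 0, 0], [0.83, 0.04, -1.9, 0, 0, 0], [0.97, 0.05, -2.2, 0, 0, 0], [1.06, 0.05, -2.4, 0, 0, 0], [1.12, 0.06, -2.52, 0, 0, 0], [1.12, 0.06, -2.52, 0, 0, 0], [1.12, 0.06, -2.52, 0, 0, 0]], "jaw": 1.0}}

```text
clock: 21.63
tcp_pos: [0.6647, 0.0044, 0.1455]
orientation: [0.217, -0.029, 0.976, 0.007]
wrist_force: [0.3, -0.0, -0.9]
finger_gap: -0.0001
grip_force: 0.0
```

>>> {"name": "jog_arm", "arguments": {"rows": [[0.02, 0, -0.05, 0, 0, 0], [0.05, 0, -0.1, 0, 0, 0], [0.07, 0, -0.16, 0, 0, 0], [0.07, 0, -0.16, 0, 0, 0]]}}

```text
clock: 21.97
tcp_pos: [0.668, 0.0042, 0.1403]
orientation: [0.218, -0.029, 0.976, 0.007]
wrist_force: [-1.6, 0.2, 3.8]
finger_gap: 0.0001
grip_force: 1.9
```

```bash
python3 - <<'E'
from h import *
o,R=fpose();s=env.get_state();print(R.T@(s['tcp_pos']-o),R.T@s['wrist_force'],s['finger_gap'])
E
```

```text
[ 0.10054889 -0.00043746  0.02815736] [0.15190654 0.30621383 4.10450448] 0.000130095606270734
```

>>> {"name": "jog_arm", "arguments": {"rows": [[0.01, 0, -0.03, 0, 0, 0], [0.03, 0, -0.06, 0, 0, 0], [0.03, 0, -0.06, 0, 0, 0], [0.03, 0, -0.06, 0, 0, 0]]}}

```text
clock: 22.3
tcp_pos: [0.6684, 0.0042, 0.1399]
orientation: [0.218, -0.029, 0.976, 0.006]
wrist_force: [-16.4, -0.1, 19.1]
finger_gap: 0.0002
grip_force: 11.4
```

```bash
python3 - <<'E'
from h import *
o,R=fpose();s=env.get_state();print(R.T@(s['tcp_pos']-o),R.T@s['wrist_force'],s['finger_gap'])
E
```

```text
[ 0.10071644 -0.00046889  0.02763317] [-6.74400785  0.85677441 24.20950934] 0.00015219067282715428
```

Hard stop under 24 N: the lever is fully down. Retreat.

>>> {"name": "jog_arm", "arguments": {"rows": [[-0.2, 0, 0.4, 0, 0, 0], [-0.6, -0.03, 1.2, 0, 0, 0], [-1.0, -0.05, 2.0, 0, 0, 0], [-1.4, -0.08, 2.9, 0, 0, 0], [-1.6, -0.09, 3.4, 0, 0, 0], [-1.6, -0.09, 3.4, 0, 0, 0], [-1.6, -0.09, 3.4, 0, 0, 0], [-1.6, -0.09, 3.4, 0, 0, 0], [-1.6, -0.09, 3.4, 0, 0, 0], [-1.6, -0.09, 3.4, 0, 0, 0]]}}

```text
clock: 23.13
tcp_pos: [0.6039, 0.0009, 0.2704]
orientation: [0.215, -0.028, 0.976, 0.007]
wrist_force: [-0.0, -0.2, -0.2]
finger_gap: -0.0001
grip_force: 0.0
```

```bash
python3 - <<'E'
from meas import *
o,R=fpose();w=shot('wrist');s=env.get_state();print(s['tcp_pos'],s['wrist_force'],s['clock'])
print('pred',proj(w,o+R@[.0998,0,.0208]))
g=w['pixels'].max(2);m=(g<45).astype(np.uint8);n,l,st,ce=cv2.connectedComponentsWithStats(m)
print([ce[i].round(1).tolist() for i in range(1,n) if st[i][4]>60])
C,D=(-.048,.07,.037),(-.048,-.07,.037);print(edge(w,o,R,C,D,1))
print(env.hand_in())
E
```

```text
[0.6040698  0.00089347 0.27068399] [ 0.44244752 -0.05189657 -0.35700403] 23.1833
pred [[258.14234474 183.0449119 ]]
[[259.4, 183.7], [259.6, 338.3]]
(array([-0.0498,  0.    ]), array([0.0005, 0.0347]), 40)
the job is handed in; nothing more can be done
None
```

I handed the job in at 23.2 s: the drilled slab lies on the posts on top of the filed slabs, the lever met a hard stop when pressed fully down, and the arm ended clear of everything; no verdict came back, I judged the rings only by the lever, and I did not check the bystanders' final positions.

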